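Weigh a steel block on the spring hand scale

ROBOT

A 7-joint arm with a two-finger parallel gripper is mounted at the origin on the work surface. World frame = base frame: x ahead of the robot, y to its left, z up, the work surface at z = 0. Lengths are in mm, angles in degrees, forces in N, time in s.
With the tool pointing down it reaches from about 375 to 925 mm from the base axis. Payload 3.1 kg.
Tool frame: the origin (TCP) lies midway between the tips of the shut fingers; the grasp point (between the pads) lies ctrl.pinch_z behind it (ctrl.pinch_z is the distance from the TCP to the grasp point, in mm); y points along the fingers, x is the direction in which the jaws open and shut, and the axes are right-handed (so a half turn about y gives the same grasp; the last joint's range is limited). The gripper opens to 85 mm and grips with 20 to 120 N. Pads are 22 mm wide; open, the fingers measure 114 mm over their backs; the gripper's body (76 mm by 85 mm) begins 54 mm behind the grasp point. The pads swing forward as they close: fully open they stand 13 mm farther back than shut.
Start: joints at [-5.604, 21.939, 2.515, 91.553, -1.026, 66.532, -2.859], TCP at [650.002, 0.023, 207.969] pointing down, gripper open.
Joint ranges: [-149.38, 149.38], [-23.57, 123.04], [-84.95, 90], [0, 143.3], [-89.99, 269.99], [3.08, 112.72], [-163.45, 163.45]. Speed limits (degrees/s): [159.86, 159.86, 180, 180, 180, 180, 180].

INTERFACE

Orientations are given as [roll, pitch, yaw] about the fixed x, y, z axes, in that order (R = Rz(yaw) Ry(pitch) Rx(roll)).
In Python, from workcell import ctrl gives the robot as it stands.
- The arm moves only by the tool drive_tool, never from a script. Its arguments are lists of equal length, an entry for each row: "turn": the turn, a rotation vector about the tool's x, y, z in rad, a list of three; "travel": the shift along the tool's x, y, z in mm, a list of three; "gripper": the finger opening in mm, from 0 to 85.4. In form: {"turn": [[ax, ay, az], ...], "travel": [[x, y, z], ...], "gripper": [gripper, ...]}. A call has 1 to 10 rows; each row is the pose to reach, as a shift and turn from the pose commanded when the call began, along the tool's axes at that moment; what a row does not reach only later rows make up. A row lasts 1/10 s, in which the tool goes at most 50 mm and 8.59 degrees, less where a joint would pass 70% of its speed; a pose out of reach is approached as far as the arm can. A call with a gripper value outside its range is refused whole. The fingers move at their own pace and stop on an object; "grip_force" is the grip in N (left out, the last holds). Time passes only in rows, so rows that repeat a pose let the fingers close. It gives the time, the measured TCP pose, the force and the opening at its end, in the units of the state.
- ctrl.state(): the state, without advancing time (a new reading comes with each control period).
- ctrl.camera(name): name is "scene" or "side" or "wrist"; returns a dict with "image" (420x560x3 uint8, blue, green, red), "depth" (420x560 float32, mm along the optical axis (not along the pixel's ray), 0 where there is no reading), "fx", "fy", "cx", "cy" (pixels), "xyz" and "orientation" of the camera in the world. Camera axes: x right, y down, z forward; pixel columns grow to the right and rows downward; lengths in mm; the calibration is good to about 2 mm. A picture is of the moment at which its call begins.
- ctrl.hand_in(): hands the job in, once; it reports no verdict.
Trained networks look in a picture, given as the dict that the camera call returned (one of the last four; its "shot" number tells which), for a name from the list of things; names that differ only in an ending like _2 or _b are one class to them, and where a whole thing is asked for, a point or a joint stands for the part that bears it (a point fixed in the world has none). Each returns a list of dicts, best first, with "p" (0 to 1); they miss things now and then, are a little off and sometimes report something else, mostly with a low value. They report only what shows in the picture. A call takes as long as a camera call. They do not tell look-alikes from the thing itself.
- ctrl.boxes_of(picture, thing): "position" ([x, y, z] in mm, in world coordinates, good to about 4 mm: the middle of the surface that is visible of it).
- ctrl.cut_out(picture, thing): "mask" (420x560 bool, what is visible of it).
The state is a dict: "clock": time; "joint_pos": joint angles; "qvel": joint speeds; "effort": joint torques, N m; "position": TCP position; "orientation": TCP orientation; "wrist_force": force on the tool from outside, world axes, zero at the start; "torque": the same for the moment, N m; "width": finger opening in mm.
Only numpy, scipy, OpenCV 4.12 (cv2) and the standard library are available. Lean on these libraries where they do the work, as an engineer would, in place of code of your own. Each camera call takes 0.05 s, during which the arm holds its last target. There are 200 camera calls.

TASK

Take the spring hand scale off its stand and weigh the steel block that has the swing bail: catch the bail with the scale's hook and lift straight up, by the scale alone, until the block just hangs clear of the bench by about a centimetre, and hold it still there for two seconds so the pointer can be read. Then lower it gently, flat on the bench where it stood, without snatching, tipping or dragging it or pressing down on it with the scale. Unhook, hang the scale back on the stand as it was, let go of it, and leave everything else on the bench alone.

Things in the scene. Friction and masses are not known exactly. Their poses are not given: they have to be found in the camera images.
- scale: Spring hand scale, upright. Origin: centre of its black rubber grip bar, 24 mm thick (x), 112 long (y), 26 high (z). Below the bar an aluminium case 20 x 38 x 100 mm, underside 113 mm below the origin; under it a sprung pull rod with a J hook, its mouth open towards the scale's +x. Starts hanging on the stand, x along the stand's x. About 0.2 kg. A pointer on the case shows the pull.
- hook_bowl (a point): Inside bottom of the hook's bowl, straight below the grip bar's centre: 170 mm below it with the hook empty. 6 mm round steel. From this point: hook's lowest point 6 mm below; inner face of its back at x = -9 mm; inner face of its tip at x = +9 mm, outer +16; top of the tip 16 mm above; above the tip the mouth is open to 38 mm above this point.
- rod_exit (a point): Where the pull rod leaves the case's underside, 113 mm below the grip bar's centre. The spring is 130 N/m: the hook comes down 7.7 mm (along the scale's -z) for each newton of pull, at most 80 mm from its stop; the empty hook already sags 3 mm. Pushed up, the hook meets a hard stop after those 3 mm.
- stand: Fixed steel stand of the scale. Origin: centre of the base plate's underside (190 x 130 x 8 mm). Two posts at x = +78 mm carry two level arms (12 mm wide, at y = +40 and -40, top 195 mm above the bench) reaching forward to x = -25; the ends of the grip bar lie on them and the case hangs in the 68 mm between them, open to the front (-x).
- stand_seat (a point): Where the centre of the grip bar lies when the scale hangs in place, 208 mm above the stand's origin; axes as the stand's. On each arm two upstands 10 mm high, 36 mm apart, centred on the seat, keep the 24 mm bar in: lift it by more than 10 mm to pass over, and take the scale out, and bring it in again, on the stand's -x side.
- block: The load: machined steel block 60 (x) x 74 (y) x 34 mm, flat on the bench, with two lugs (top 49 mm up, at y = +31 and -31 mm) and a swing bail between them. Origin: centre of its underside. Its x axis points away from the robot within 0.5 rad. It may stand to the left or the right of the V-block. Weight unknown before weighing: 0.5 to 0.95 kg with the bail.
- bail_hinge (a point): Middle of the bail's hinge axis, 41 mm above the block's underside; block's axes (the bail turns about y). Bail: arch of 8 mm round bar, its crown's centre line 43 mm from this point, 38 mm wide inside, peaked at the middle. It leans to the block's +x or -x by up to 0.45 rad, not given by these axes, and stays where it is put: the hinge rubs (0.05 N m: 1.2 N moves the crown). Pushed far it folds down to the block.
- v_block: Bystander: steel V-block, 60 x 70 x 50 mm, with a V along its top and no bail. Origin: centre of its underside.
- hammer: Bystander: hammer lying on the bench, 300 mm, wooden handle.
- screwdriver: Bystander: screwdriver lying on the bench, 210 mm, black handle.
- drilled_plate: Bystander: steel plate 100 x 70 x 12 mm with two holes.
- angle_piece: Bystander: piece of angle iron, 90 x 50 x 50 mm.
- tape_measure: Bystander: tape measure standing on edge, 62 x 34 x 60 mm.
- bar_offcut: Bystander: short round steel offcut standing on end, 38 mm across, 55 mm high.
There are look-alikes about, which are no part of the job. Of the things like the stand, leave any that is pink; of the rest the larger one is meant. Leave any yellow look-alike of the scale alone.

How it is judged (in metres and radians):
On the way, in this order (a step that is already met when the one before it is completed fails the run):
1. the block hangs on the scale's hook, 4 to 18 mm clear of the bench, still, for 1.2 s (height (world z) of block between 0.004 and 0.018 m and contact force between block and table below 0.05 N and contact force between scale and block above 3 N and linear speed of block below 0.03 m/s and angle between block's own z axis and vertical below 0.2 rad), for 1.2 s.
2. the block stands flat on the bench again and the hook is off the bail (height (world z) of block below 0.002 m and angle between block's own z axis and vertical below 0.05 rad and contact force between scale and block below 0.05 N and horizontal distance between scale and block above 0.04 m), for 0.2 s.
At the end, for the whole second after the job is handed in: The block stands flat on the bench, at rest, within 30 mm of where it stood at the start, and the scale hangs at rest on the stand's two arms, upright, the centre of its grip bar within 12 mm of the seat point and lined up with the stand within 0.2 rad (height (world z) of block below 0.002 m and angle between block's own z axis and vertical below 0.05 rad and distance of block from where it was at the start of the episode below 0.03 m and linear speed of block below 0.01 m/s and distance between scale and stand_seat below 0.012 m and angle between scale's own z axis and vertical below 0.12 rad and angle between the x axis of scale and the x axis of stand, either way round below 0.2 rad and linear speed of scale below 0.02 m/s); the robot touches nothing.
It fails at once if the block is lifted more than 40 mm, tipped by more than 0.3 rad, or dragged or swung more than 50 mm from its place (height (world z) of block above 0.04 m or angle between block's own z axis and vertical above 0.3 rad or distance of block from where it was at the start of the episode above 0.05 m).
It fails at once if the block is snatched, shoved or pressed by the scale with more than 15 N (contact force between scale and block above 15 N).
It fails at once if the block is set down hard (more than 25 N on the bench) (contact force between block and table above 25 N).
It fails at once if the robot touches the block itself (contact force between the arm and block above 0.5 N).
It fails at once if a bystander on the bench is moved more than 15 mm (distance of any of v_block, hammer, screwdriver, drilled_plate, angle_piece, tape_measure, bar_offcut from where it was at the start of the episode above 0.015 m).
It also fails if it takes over 72 s, if anything falls off the work surface, if the arm or the gripper's body presses on something with over 40 N, if the wrist force passes 120 N, or if a joint passes its speed limit or range.

## Working session

There is one attempt and no reset: what is moved stays moved. The work goes in short steps, Python scripts to look and compute and a tool call to move; the robot and the scene stay as the last step left them, time stands still between calls to the robot, and variables do not carry over. Pictures are saved under pics/ and viewed, about 8 in all and at most 12, crops included, and the job is handed in when it is done.

Besides the shell and the picture viewer there is one more tool, called after "Call:" by a JSON object that holds its "op" and its "data", one argument or row to a line. drive_tool: Moves the arm, as the interface text tells. Its arguments: {"type":"object","properties":{"turn":{"type":"array","items":{"type":"array","items":{"type":"number"}}},"travel":{"type":"array","items":{"type":"array","items":{"type":"number"}}},"gripper":{"type":"array","items":{"type":"number"}},"grip_force":{"type":"number"}},"required":["turn","travel","gripper"]}

```bash
mkdir -p pics; ls; cat > h.py <<'E'
import numpy as np, cv2
from scipy.spatial.transform import Rotation as R
from workcell import ctrl
def cloud(p):
    d=p["depth"]; v,u=np.mgrid[:420,:560]
    c=np.dstack([(u-p["cx"])/p["fx"]*d,(v-p["cy"])/p["fy"]*d,d])
    Rm=R.from_euler('xyz',p["orientation"],degrees=True).as_matrix()
    w=c@Rm.T+np.array(p["xyz"]); w[d==0]=np.nan
    return w
E
python3 - <<'E'
from h import *
print(ctrl.state(), ctrl.pinch_z)
ims=[]
for n in ["scene","side"]:
    p=ctrl.camera(n); ims.append(p["image"]); print(n,p["xyz"],p["orientation"],p["fx"])
    np.savez(f"{n}.npz",img=p["image"],w=cloud(p))
    for t in ["scale","stand","block","v_block","bail_hinge","hook_bowl"]:
        print(t,[(np.round(b["position"]).tolist(),round(b["p"],2)) for b in ctrl.boxes_of(p,t)])
cv2.imwrite("pics/a.png",ims[0]); cv2.imwrite("pics/b.png",ims[1])
E
```

```text
pics
{'clock': 0.0, 'joint_pos': array([-5.60399657, 21.99373835,  2.51149015, 91.6505914 , -1.0241598 ,
       66.53304582, -2.85871178]), 'qvel': array([ 0.0388822 , -0.05383587, -0.09174803,  0.04650037, -0.01444232,
       -0.06951552,  0.03902181]), 'effort': array([-8.41360106e-04, -4.33466363e+01,  1.02427706e+00, -2.49513745e+01,
        1.06121189e-02,  1.12996699e-02, -5.17373280e-06]), 'position': array([ 6.48970799e+02, -1.34277929e-02,  2.06554915e+02]), 'orientation': array([-9.00096922e+01,  1.54596086e-01,  5.92794512e-03]), 'wrist_force': array([ 0.36506148,  0.09096692, -0.13634349]), 'torque': array([-0.02173359,  0.01143423, -0.02006644]), 'width': 85.24357838959968} 18.700000000000003
scene [1029.97077636 -697.89285479  932.89183779] [-1.29537803e+02  7.36443030e-02  3.21038684e+01] 394.5689406676457
scale [([618.0, 249.0, 212.0], 0.76), ([405.0, 660.0, 25.0], 0.68)]
stand [([600.0, 474.0, 70.0], 0.92), ([387.0, 276.0, 5.0], 0.85), ([654.0, 232.0, 6.0], 0.56), ([551.0, 3.0, 37.0], 0.47)]
block [([553.0, 2.0, 32.0], 0.66), ([653.0, 231.0, 7.0], 0.65)]
v_block [([544.0, -222.0, 41.0], 0.81)]
bail_hinge [([556.0, 5.0, 33.0], 0.6)]
hook_bowl []
side [ 414.35373046 1056.55237784 1090.21932107] [-134.53731988   -1.20578628 -170.87769417] 382.71924686119405
scale [([388.0, 657.0, 23.0], 0.79), ([605.0, 271.0, 214.0], 0.67)]
stand [([400.0, 308.0, 3.0], 0.82), ([636.0, 256.0, 5.0], 0.81), ([557.0, 486.0, 5.0], 0.58)]
block [([535.0, 38.0, 35.0], 0.87), ([606.0, 272.0, 216.0], 0.74)]
v_block [([530.0, -181.0, 38.0], 0.83)]
bail_hinge [([537.0, 40.0, 27.0], 0.86)]
hook_bowl [([638.0, 261.0, 6.0], 0.17)]
```

View pics/a.png

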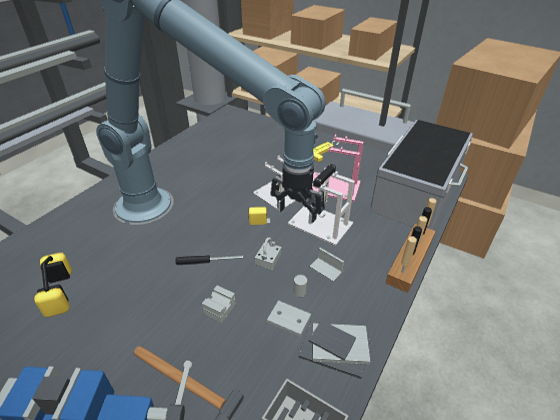

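View pics/b.png

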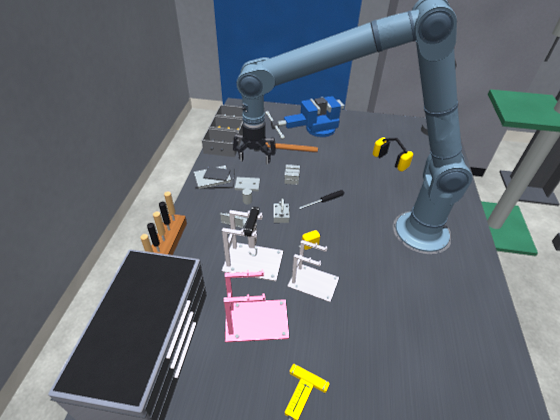

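```bash
cat > m.py <<'E'
from h import *
for n in ["scene","side"]:
    f=np.load(n+".npz"); w=f["w"]; img=f["img"]; g=img.astype(int).mean(2)
    def sel(x0,x1,y0,y1,z0,z1,dark=None):
        with np.errstate(invalid='ignore'):
            m=(w[...,0]>x0)&(w[...,0]<x1)&(w[...,1]>y0)&(w[...,1]<y1)&(w[...,2]>z0)&(w[...,2]<z1)
        if dark is True: m&=g<70
        if dark is False: m&=g>100
        return m
    def rep(t,m):
        p=w[m]
        if len(p)<5: print(n,t,len(p)); return
        r=cv2.minAreaRect(p[:,:2].astype(np.float32))
        print(n,t,len(p),'mean',p.mean(0).round(1),'rect',np.round(r[0],1),np.round(r[1],1),round(r[2],1))
    rep("blocktop",sel(480,620,-50,90,29,38))
    rep("lugs",sel(480,620,-50,90,44,53))
    rep("bail",sel(480,620,-50,90,60,95))
    rep("bail crown",sel(480,620,-50,90,78,95))
    rep("plate",sel(480,800,150,390,4,12,False))
    rep("grip",sel(540,700,180,340,200,230,True))
    rep("arms",sel(500,760,150,350,190,200,False))
    rep("upst",sel(500,760,150,350,200,209,False))
    rep("smallarms",sel(300,520,200,420,100,260,False))
E
python3 m.py
python3 - <<'E'
from h import *
i=np.load("side.npz")["img"][165:345,190:350]; cv2.imwrite("pics/c.png",cv2.resize(i,None,fx=3.3,fy=3.3,interpolation=cv2.INTER_CUBIC))
E
```

```text
scene blocktop 266 mean [548.6  13.1  34.6] rect [545.1  16.4] [59.9 77.5] 9.0
scene lugs 36 mean [547.3   6.   48.2] rect [544.9  12.5] [16.4 74.5] 8.9
scene bail 52 mean [543.5   8.3  76.1] rect [542.2  13.6] [ 7.9 54.3] 9.2
scene bail crown 25 mean [542.   11.4  84. ] rect [541.5  12.2] [ 6.6 35. ] 12.3
scene plate 1121 mean [620.2 240.    8.3] rect [642.3 269.5] [313.7 237.2] 0.5
scene grip 201 mean [611.4 242.1 217.8] rect [610.3 250.3] [111.4  24.4] 86.0
scene arms 189 mean [651.2 244.1 194.9] rect [640.5 248. ] [ 99.4 104.7] 89.7
scene upst 28 mean [622.7 253.9 203.5] rect [611.9 249.5] [47.  93.5] 3.7
scene smallarms 114 mean [405.  281.9 150.5] rect [412.7 296.6] [75.9 89.2] 75.1
side blocktop 177 mean [543.   21.1  33. ] rect [542.5  18.8] [58.2 77.4] 11.0
side lugs 17 mean [541.5  32.4  47.6] rect [543.3  21.5] [11.8 72.5] 12.2
side bail 25 mean [538.3  26.9  75.6] rect [540.4  19.9] [ 7.6 48.7] 8.7
side bail crown 11 mean [539.1  18.5  83. ] rect [539.6  16.4] [ 4.  23.3] 8.9
side plate 1312 mean [601.8 255.4   7.5] rect [640.1 264.4] [229.  312.4] 82.5
side grip 208 mean [604.9 262.8 218.3] rect [605.6 256. ] [111.6  24.6] 87.3
side arms 174 mean [646.  257.5 194. ] rect [635.9 252.8] [ 95.6 110.4] 87.9
side upst 40 mean [603.4 259.6 203.8] rect [606.4 258. ] [98.9 45.5] 87.7
side smallarms 280 mean [418.6 299.6 144.1] rect [411.  299.1] [75.4 85.5] 77.0
```

View pics/c.png

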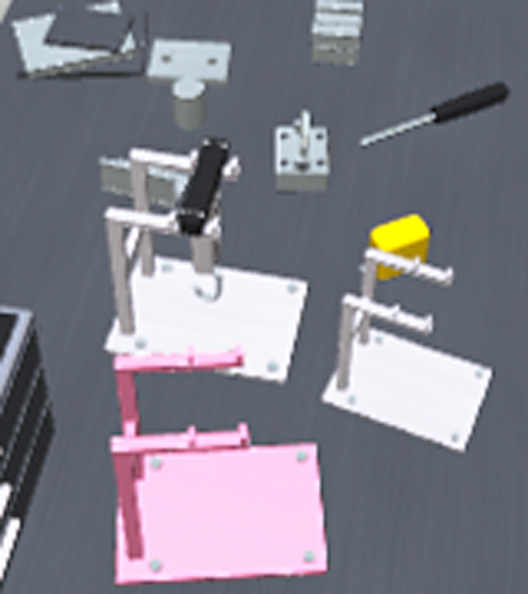

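Call:
{"op": "drive_tool", "data": {
  "turn": [
    [0,0,0],
    [0,0,0],
    [0,0.02,0],
    [0,0.04,0],
    [0,0.061,0],
    [0,0.061,0],
    [0,0.061,0],
    [0,0.061,0],
    [0,0.061,0],
    [0,0.061,0]
  ],
  "travel": [
    [0,-40,0],
    [0,-82,0],
    [-6,-82,36],
    [-13,-82,72],
    [-20,-82,110],
    [-26,-82,148],
    [-32,-82,186],
    [-38,-82,224],
    [-42,-82,253],
    [-42,-82,253]
  ],
  "gripper": [85,85,85,85,85,85,85,85,85,85]
}}

```text
clock: 1.7
position: [605.0, 261.3, 289.8]
orientation: [-89.7, 0.1, -2.9]
wrist_force: [-0.7, -0.3, 1.0]
width: 85.2
```

```bash
python3 - <<'E'
from h import *
s=ctrl.state(); print(s["clock"],s["position"],s["orientation"])
p=ctrl.camera("wrist"); w=cloud(p); np.savez("wrist.npz",img=p["image"],w=w)
print(p["xyz"],p["orientation"])
g=p["image"].astype(int).mean(2)
with np.errstate(invalid='ignore'):
    near=(abs(w[...,0]-608)<60)&(abs(w[...,1]-253)<80)
    for z0,z1 in [(200,230),(214,226),(188,200)]:
        for dark in (1,0):
            m=near&(w[...,2]>z0)&(w[...,2]<z1)&((g<70) if dark else (g>100))
            if m.sum()>5:
                q=w[m]; r=cv2.minAreaRect(q[:,:2].astype(np.float32)); print(z0,z1,dark,m.sum(),q.mean(0).round(1),r)
ws=np.load("side.npz"); W=ws["w"]; I=ws["img"].astype(int)
y=(I[...,0]<60)&(I[...,2]>180)&(I[...,1]>140); q=W[y]; q=q[(q[:,1]<300)&(q[:,1]>50)]; print("tape",q.min(0),q.max(0))
cv2.imwrite("pics/d.png",p["image"])
E
```

```text
1.7 [604.99261364 261.30205145 289.76404229] [-89.73794587   0.11780293  -2.86482662]
[609.11032566 327.84828335 456.20927123] [ 1.64618648e+02  1.08740605e-01 -2.86231305e+00]
200 230 1 5218 [608.7 257.4 220.7] ((608.455078125, 253.73606872558594), (110.53242492675781, 23.744335174560547), 87.968017578125)
200 230 0 823 [608.1 259.2 209.6] ((608.5642700195312, 256.7037353515625), (104.63235473632812, 45.87795639038086), 87.99315643310547)
214 226 1 5195 [608.7 257.2 220.7] ((608.45458984375, 253.7229461669922), (110.50617980957031, 23.744335174560547), 87.968017578125)
214 226 0 247 [607.7 260.4 220.7] ((608.262451171875, 255.33294677734375), (101.89400482177734, 23.920513153076172), 87.92296600341797)
188 200 0 2388 [638.1 252.7 194.8] ((626.551025390625, 252.36419677734375), (92.1778793334961, 85.76783752441406), 88.136962890625)
tape [387.69817031  66.16195633  -1.45402958] [449.43565331 173.54525457  64.04289986]
```

View pics/d.png

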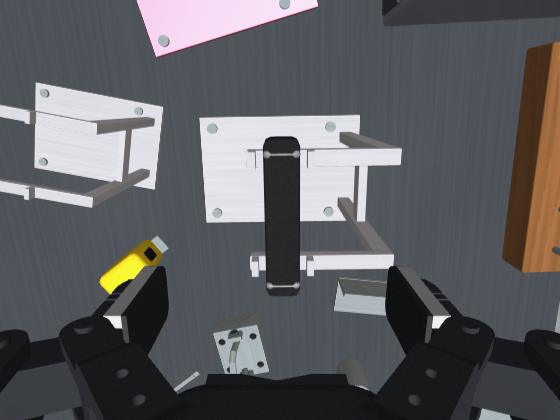

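Call:
{"op": "drive_tool", "data": {
  "turn": [
    [0,0,0],
    [0,0,0],
    [0,0,0],
    [0,-0.005,0],
    [0,-0.005,0],
    [0,-0.005,0],
    [0,-0.005,0],
    [0,-0.005,0],
    [0,-0.005,0],
    [0,-0.005,0]
  ],
  "travel": [
    [0,0,0],
    [0,0,0],
    [0,0,0],
    [0,20,0],
    [0,40,0],
    [0,60,0],
    [0,80,0],
    [0,92,0],
    [0,102,0],
    [0,102,0]
  ],
  "gripper": [85,85,85,85,85,85,85,85,85,85],
  "grip_force": 60
}}

```text
clock: 2.75
position: [607.3, 252.1, 186.5]
orientation: [-90.1, 0.1, -3.3]
wrist_force: [0.9, 0.7, 0.2]
width: 84.8
```

Call:
{"op": "drive_tool", "data": {
  "turn": [
    [0,0,0],
    [0,0,0],
    [0,0,0],
    [0,0,0]
  ],
  "travel": [
    [0,0,0],
    [0,0,0],
    [0,0,0],
    [0,0,0]
  ],
  "gripper": [60,50,40,35]
}}

```text
clock: 3.15
position: [608.4, 253.3, 188.8]
orientation: [-90.0, -0.1, -3.2]
wrist_force: [0.1, 0.0, -0.3]
width: 35.2
```

Call:
{"op": "drive_tool", "data": {
  "turn": [
    [0,0,0],
    [0,0,0],
    [0,0,0],
    [0,0,0],
    [0,0,0],
    [0,0,0],
    [0,0,0],
    [0,0,0]
  ],
  "travel": [
    [0,0,0],
    [0,0,0],
    [0,0,0],
    [0,0,0],
    [0,0,0],
    [0,0,0],
    [0,0,0],
    [0,0,0]
  ],
  "gripper": [30,26,22,20,20,20,20,20]
}}

```text
clock: 3.95
position: [608.3, 253.2, 188.4]
orientation: [-90.0, -0.0, -3.2]
wrist_force: [-0.2, -0.1, 3.7]
width: 22.0
```

```bash
python3 - <<'E'
from h import *
s=ctrl.state(); print(s)
p=ctrl.camera("side");np.savez("side.npz",img=p["image"],w=cloud(p))
p=ctrl.camera("scene");np.savez("scene.npz",img=p["image"],w=cloud(p))
E
python3 m.py | grep -E "grip|bail|block|lugs"
```

```text
{'clock': 3.95, 'joint_pos': array([-23.3811376 ,  23.92129352,  -3.6409437 ,  91.09756493,
         1.62656901,  64.99038959, -30.60569043]), 'qvel': array([ 0.03866361,  0.0055667 , -0.06433405,  0.00576398, -0.01751962,
       -0.02944292,  0.10193019]), 'effort': array([ 1.28983948e-02, -4.25895023e+01, -4.16106137e-02, -2.33682007e+01,
        1.73755229e-02, -1.20002939e-01, -5.02077266e-03]), 'position': array([608.26086121, 253.15134432, 188.43495395]), 'orientation': array([-8.99775348e+01, -3.60659069e-02, -3.20890137e+00]), 'wrist_force': array([-0.22063662, -0.14614309,  3.66679797]), 'torque': array([-0.04256197,  0.08652867,  0.00127888]), 'width': 22.04127585745752}
scene blocktop 271 mean [548.6  11.9  34.7] rect [544.3  15.3] [61.7 76.9] 10.1
scene lugs 35 mean [546.8   9.6  48.6] rect [544.3  16.4] [17.  79.3] 8.8
scene bail 49 mean [543.1   9.5  76.8] rect [541.8  13.9] [10.7 49.7] 10.2
scene bail crown 23 mean [541.9  12.9  84.3] rect [540.4  13.1] [ 7.8 31.1] 9.1
scene grip 153 mean [609.9 230.5 217.9] rect [609.1 250.9] [109.9  46.1] 72.5
side blocktop 171 mean [542.9  20.5  33.4] rect [542.8  19. ] [58.8 77.2] 12.3
side lugs 17 mean [540.4  35.2  47.6] rect [544.7  20.4] [11.2 70.4] 14.5
side bail 26 mean [538.5  27.5  76.4] rect [540.  23.] [ 7.6 49.1] 8.7
side bail crown 14 mean [538.7  22.6  83.7] rect [539.1  19.8] [ 3.9 33. ] 8.9
side grip 169 mean [607.6 273.3 218.5] rect [607.3 263.4] [95.  44.2] 75.3
```

Call:
{"op": "drive_tool", "data": {
  "turn": [
    [0,0,0],
    [0,0,0],
    [0,0,0],
    [0,0,0],
    [0,0,0],
    [0,0,0],
    [0,0,0],
    [0,0,0],
    [0,0,0],
    [0,0,0]
  ],
  "travel": [
    [0,-3,0],
    [0,-10,0],
    [0,-20,0],
    [0,-30,0],
    [0,-40,0],
    [0,-45,0],
    [0,-45,0],
    [-5,-45,0],
    [-15,-45,0],
    [-30,-45,0]
  ],
  "gripper": [20,20,20,20,20,20,20,20,20,20]
}}

```text
clock: 5.05
position: [577.1, 254.2, 232.0]
orientation: [-90.1, 0.1, -3.2]
wrist_force: [-0.4, -0.2, -2.2]
width: 22.1
```

Call:
{"op": "drive_tool", "data": {
  "turn": [
    [0,0,0],
    [0,0,0],
    [0,0,0],
    [0,0,0],
    [0,0,0],
    [0,0,0],
    [0,0,0]
  ],
  "travel": [
    [-15,0,0],
    [-30,0,0],
    [-45,0,0],
    [-60,0,0],
    [-70,0,0],
    [-70,0,0],
    [-70,0,0]
  ],
  "gripper": [20,20,20,20,20,20,20]
}}

```text
clock: 5.75
position: [508.2, 258.6, 233.0]
orientation: [-90.0, -0.0, -3.2]
wrist_force: [0.0, -0.8, -2.3]
width: 22.2
```

Call:
{"op": "drive_tool", "data": {
  "turn": [
    [0,0,0],
    [0,-0.02,0],
    [0,-0.05,0],
    [0,-0.08,0],
    [0,-0.11,0],
    [0,-0.14,0],
    [0,-0.17,0],
    [0,-0.2,0],
    [0,-0.23,0],
    [0,-0.23,0]
  ],
  "travel": [
    [0,0,-10],
    [0,0,-35],
    [0,0,-65],
    [0,0,-95],
    [0,0,-125],
    [0,0,-155],
    [0,0,-185],
    [0,0,-215],
    [1,0,-240],
    [2,0,-252]
  ],
  "gripper": [20,20,20,20,20,20,20,20,20,20]
}}

```text
clock: 6.75
position: [496.1, 2.2, 233.1]
orientation: [-90.1, 0.0, 9.6]
wrist_force: [-0.3, 0.5, -1.1]
width: 22.1
```

Call:
{"op": "drive_tool", "data": {
  "turn": [
    [0,0,0],
    [0,0,0],
    [0,0,0],
    [0,0,0],
    [0,0,0],
    [0,0,0],
    [0,0,0]
  ],
  "travel": [
    [0,0,0],
    [0,6,0],
    [0,14,0],
    [0,22,0],
    [0,26,0],
    [0,26,0],
    [0,26,0]
  ],
  "gripper": [20,20,20,20,20,20,20]
}}

```text
clock: 7.45
position: [496.0, 7.2, 206.8]
orientation: [-90.0, 0.0, 10.0]
wrist_force: [-0.3, 0.9, -2.1]
width: 22.2
```

```bash
cat > look.py <<'E'
from h import *
import sys
s=ctrl.state(); print(s["clock"],s["position"].round(1),s["orientation"].round(1),s["wrist_force"].round(2))
out=[]
for n,(u,v) in {"scene":(268,240),"side":(281,195)}.items():
    p=ctrl.camera(n); w=cloud(p); np.savez(n+".npz",img=p["image"],w=w)
    out.append(cv2.resize(p["image"][v-45:v+45,u-30:u+30],None,fx=6,fy=6,interpolation=cv2.INTER_CUBIC))
    for t in ["hook_bowl","bail_hinge"]:
        print(n,t,[(np.round(b["position"]).tolist(),round(b["p"],2)) for b in ctrl.boxes_of(p,t)])
    Z=w[...,2]
    with np.errstate(invalid='ignore'):
        near=(abs(w[...,0]-525)<60)&(abs(w[...,1]-15)<50)
        for z in range(40,116,6):
            m=near&(Z>z)&(Z<=z+6); q=w[m]
            print(n,z,m.sum(),q.mean(0).round(1) if len(q) else '',(q.min(0).round(),q.max(0).round()) if len(q) else '')
cv2.imwrite(f"pics/{sys.argv[1]}.png",np.hstack(out))
E
python3 look.py e
```

```text
7.45 [496.    7.2 206.8] [-90.   0.  10.] [-0.32  0.92 -2.08]
scene hook_bowl []
scene bail_hinge [([550.0, 4.0, 35.0], 0.92)]
scene 40 24 [545.8  10.6  42.7] (array([517., -23.,  40.]), array([557.,  47.,  46.]))
scene 46 27 [546.1   9.   48.5] (array([537., -22.,  46.]), array([558.,  53.,  52.]))
scene 52 13 [520.7  12.7  55.7] (array([490., -12.,  53.]), array([550.,  39.,  58.]))
scene 58 16 [526.6   7.6  61.4] (array([488., -12.,  60.]), array([551.,  38.,  63.]))
scene 64 13 [522.2   4.6  67.8] (array([485., -12.,  64.]), array([549.,  38.,  70.]))
scene 70 11 [522.9   1.9  73.1] (array([484.,  -8.,  70.]), array([550.,  28.,  76.]))
scene 76 16 [527.6   4.3  78.7] (array([485.,  -6.,  76.]), array([548.,  31.,  81.]))
scene 82 18 [535.2  12.5  84.9] (array([483.,  -0.,  82.]), array([545.,  29.,  88.]))
scene 88 6 [512.2   7.2  91.4] (array([480.,   1.,  88.]), array([545.,  16.,  94.]))
scene 94 2 [486.3   3.9  97. ] (array([484.,   3.,  95.]), array([489.,   5.,  99.]))
scene 100 0  
scene 106 0  
scene 112 6 [499.8   3.1 115.6] (array([491., -10., 113.]), array([505.,  25.
[... 468 characters left out ...]
3.]))
side 64 4 [501.2  17.1  66.4] (array([481.,   4.,  65.]), array([536.,  47.,  68.]))
side 70 9 [517.2  24.6  72.9] (array([481.,   7.,  71.]), array([538.,  42.,  76.]))
side 76 9 [520.3  20.4  80. ] (array([481.,   3.,  76.]), array([543.,  37.,  82.]))
side 82 6 [529.2  17.7  85. ] (array([481.,   8.,  82.]), array([540.,  27.,  87.]))
side 88 4 [525.3  17.6  89.1] (array([482.,   9.,  88.]), array([542.,  23.,  92.]))
side 94 2 [482.2   8.3  98.2] (array([482.,   6.,  98.]), array([483.,  11.,  98.]))
side 100 0  
side 106 2 [490.8  21.3 111.4] (array([485.,  20., 111.]), array([496.,  22., 112.]))
side 112 4 [488.8  24.2 117. ] (array([482.,  20., 117.]), array([493.,  27., 117.]))
```

View pics/e.png

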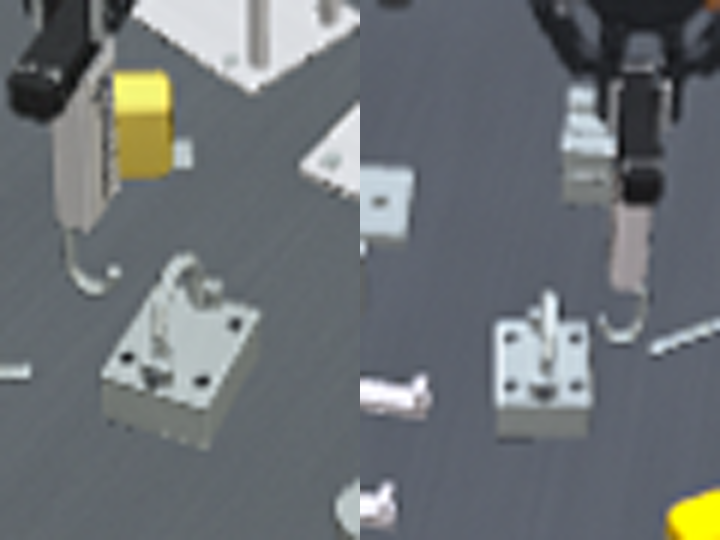

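Call:
{"op": "drive_tool", "data": {
  "turn": [
    [0,0,0],
    [0,0,0],
    [0,0,0],
    [0,0,0],
    [0,0,0],
    [0,0,0],
    [0,0,0],
    [0,0,0],
    [0,0,0],
    [0,0,0]
  ],
  "travel": [
    [5,0,0],
    [10,0,0],
    [15,0,0],
    [20,0,0],
    [25,0,0],
    [30,0,0],
    [35,0,0],
    [40,0,0],
    [44,0,0],
    [45,0,0]
  ],
  "gripper": [20,20,20,20,20,20,20,20,20,20]
}}

```text
clock: 8.75
position: [540.9, 14.8, 207.0]
orientation: [-90.0, -0.0, 10.0]
wrist_force: [0.3, 0.0, -1.7]
width: 21.8
```

Call:
{"op": "drive_tool", "data": {
  "turn": [
    [0,0,0],
    [0,0,0],
    [0,0,0],
    [0,0,0],
    [0,0,0]
  ],
  "travel": [
    [0,0,0],
    [0,-2,0],
    [0,-5,0],
    [0,-8,0],
    [0,-8,0]
  ],
  "gripper": [20,20,20,20,20]
}}

```text
clock: 9.25
position: [540.9, 14.7, 215.9]
orientation: [-90.0, -0.1, 10.0]
wrist_force: [0.3, -0.5, -2.1]
width: 22.0
```

```bash
python3 look.py f | grep -vE "hook|hinge"
```

```text
9.25 [540.9  14.7 215.9] [-90.   -0.1  10. ] [ 0.32 -0.48 -2.07]
scene 40 21 [548.7   7.   43.1] (array([539., -25.,  40.]), array([568.,  48.,  46.]))
scene 46 23 [546.9   6.8  49.2] (array([535., -19.,  46.]), array([558.,  54.,  52.]))
scene 52 5 [5.471e+02 4.000e-01 5.460e+01] (array([542., -10.,  52.]), array([551.,  39.,  56.]))
scene 58 8 [544.1  14.4  60.6] (array([537., -10.,  58.]), array([550.,  39.,  63.]))
scene 64 14 [543.7   9.3  67.2] (array([532., -13.,  65.]), array([549.,  39.,  69.]))
scene 70 17 [541.7   8.1  72.8] (array([527., -10.,  70.]), array([554.,  34.,  76.]))
scene 76 15 [542.9   6.8  79.9] (array([526.,  -6.,  76.]), array([553.,  27.,  82.]))
scene 82 19 [539.8  14.1  85.1] (array([527.,   5.,  82.]), array([553.,  28.,  88.]))
scene 88 4 [534.6  13.   91. ] (array([529.,  10.,  90.]), array([540.,  15.,  94.]))
scene 94 2 [529.3   8.8  95.9] (array([529.,   8.,  95.]), array([530.,  10.,  97.]))
scene 100 2 [530.4  10.1 101.7] (array([528.,  10., 100.]), array([532.,  10., 103.]))
scene 106 2 [531.5   8.7 107.6] (array([530.,   9., 107.]), array([533
[... 364 characters left out ...]
 64.]))
side 64 7 [535.2  29.2  67.1] (array([530.,  15.,  64.]), array([545.,  42.,  69.]))
side 70 5 [539.5  27.4  72.2] (array([526.,  15.,  70.]), array([548.,  43.,  75.]))
side 76 8 [540.1  25.1  78.5] (array([529.,   2.,  77.]), array([553.,  40.,  81.]))
side 82 9 [535.8  20.4  84.4] (array([526.,   6.,  82.]), array([541.,  32.,  88.]))
side 88 3 [535.2  17.1  89.5] (array([526.,  16.,  89.]), array([542.,  18.,  90.]))
side 94 2 [526.8  15.3  97.1] (array([526.,  12.,  97.]), array([527.,  18.,  97.]))
side 100 2 [523.4  14.4 102. ] (array([523.,  13., 101.]), array([524.,  16., 103.]))
side 106 2 [528.7  17.9 106.9] (array([527.,  17., 106.]), array([531.,  19., 107.]))
side 112 0
```

View pics/f.png

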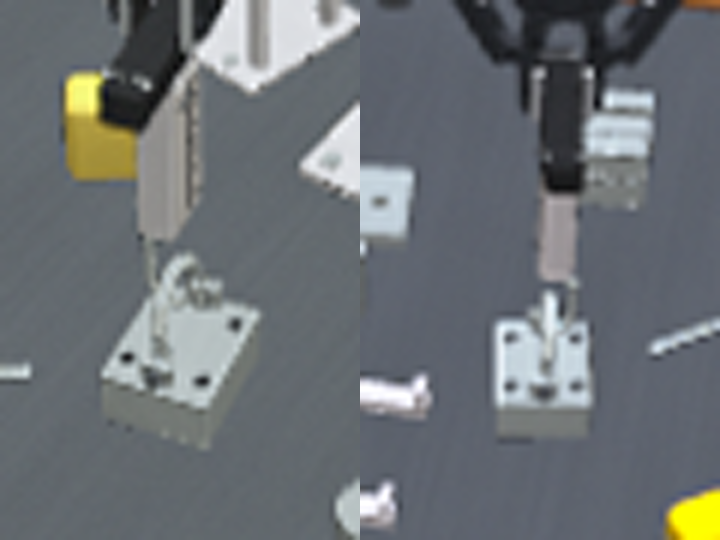

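Call:
{"op": "drive_tool", "data": {
  "turn": [
    [0,0,0],
    [0,0,0],
    [0,0,0],
    [0,0,0],
    [0,0,0],
    [0,0,0],
    [0,0,0],
    [0,0,0],
    [0,0,0],
    [0,0,0]
  ],
  "travel": [
    [0,-3,0],
    [0,-6,0],
    [0,-10,0],
    [0,-13,0],
    [0,-16,0],
    [0,-19,0],
    [0,-22,0],
    [0,-25,0],
    [0,-28,0],
    [0,-28,0]
  ],
  "gripper": [20,20,20,20,20,20,20,20,20,20]
}}

```text
clock: 10.55
position: [540.4, 14.6, 243.2]
orientation: [-90.0, -0.0, 10.0]
wrist_force: [-0.4, -0.0, -3.4]
width: 22.3
```

Call:
{"op": "drive_tool", "data": {
  "turn": [
    [0,0,0],
    [0,0,0],
    [0,0,0],
    [0,0,0],
    [0,0,0],
    [0,0,0],
    [0,0,0],
    [0,0,0],
    [0,0,0],
    [0,0,0]
  ],
  "travel": [
    [0,-3,0],
    [0,-6,0],
    [0,-9,0],
    [0,-12,0],
    [0,-15,0],
    [0,-18,0],
    [0,-20,0],
    [0,-20,0],
    [0,-20,0],
    [0,-20,0]
  ],
  "gripper": [20,20,20,20,20,20,20,20,20,20]
}}

```text
clock: 11.55
position: [540.2, 14.7, 262.7]
orientation: [-90.0, 0.0, 10.0]
wrist_force: [0.5, -1.2, -5.9]
width: 21.9
```

```bash
python3 look.py g | grep -vE "hook|hinge"; python3 m.py | grep block
```

```text
11.55 [540.2  14.7 262.7] [-90.   0.  10.] [ 0.53 -1.15 -5.92]
scene 40 24 [549.1   8.9  42.6] (array([531., -23.,  40.]), array([569.,  49.,  46.]))
scene 46 25 [546.9   8.9  49.2] (array([537., -23.,  46.]), array([558.,  53.,  52.]))
scene 52 9 [546.9   3.6  55.1] (array([540., -19.,  53.]), array([556.,  36.,  58.]))
scene 58 6 [544.3  14.6  60.5] (array([541.,  -9.,  59.]), array([549.,  40.,  62.]))
scene 64 8 [545.9  -1.4  66.3] (array([542., -11.,  64.]), array([549.,  39.,  67.]))
scene 70 7 [544.5  -4.8  73.6] (array([540.,  -7.,  71.]), array([548.,  -2.,  75.]))
scene 76 7 [542.    7.9  78.7] (array([530.,  -3.,  77.]), array([547.,  23.,  81.]))
scene 82 27 [541.7  12.2  84.4] (array([530.,  -4.,  82.]), array([552.,  29.,  87.]))
scene 88 8 [537.7  13.7  90.4] (array([527.,   9.,  88.]), array([554.,  21.,  92.]))
scene 94 3 [543.8  14.3  95.4] (array([528.,  10.,  95.]), array([553.,  17.,  97.]))
scene 100 4 [529.4  11.6 102.1] (array([528.,   9., 101.]), array([531.,  15., 104.]))
scene 106 2 [529.9  11.2 109. ] (array([530.,   9., 108.]), array([530.,  13., 110.]))

[... 653 characters left out ...]
), array([545.,  37.,  81.]))
side 82 12 [538.9  16.9  84.3] (array([526.,   5.,  83.]), array([549.,  28.,  87.]))
side 88 4 [539.5  18.2  89.8] (array([527.,  15.,  89.]), array([552.,  22.,  91.]))
side 94 3 [542.8  18.6  94.8] (array([527.,  15.,  94.]), array([553.,  20.,  95.]))
side 100 2 [527.2  14.1 101. ] (array([527.,  12., 100.]), array([527.,  16., 102.]))
side 106 3 [524.8  15.  108.4] (array([523.,  12., 106.]), array([527.,  17., 112.]))
side 112 3 [525.3  13.6 115.6] (array([524.,  11., 113.]), array([528.,  17., 117.]))
scene blocktop 257 mean [548.5  13.4  34.7] rect [544.3  15.3] [61.2 76.8] 9.6
side blocktop 177 mean [543.4  20.1  33.2] rect [541.7  19.4] [58.1 78.5] 9.5
```

Call:
{"op": "drive_tool", "data": {
  "turn": [
    [0,0,0],
    [0,0,0],
    [0,0,0],
    [0,0,0],
    [0,0,0],
    [0,0,0],
    [0,0,0],
    [0,0,0]
  ],
  "travel": [
    [0,-2,0],
    [0,-4,0],
    [0,-6,0],
    [0,-8,0],
    [0,-10,0],
    [0,-12,0],
    [0,-12,0],
    [0,-12,0]
  ],
  "gripper": [20,20,20,20,20,20,20,20]
}}

```text
clock: 12.65
position: [540.3, 14.7, 274.9]
orientation: [-90.0, 0.0, 10.0]
wrist_force: [1.0, -0.0, -7.5]
width: 22.0
```

```bash
cat > bz.py <<'E'
from h import *
s=ctrl.state(); print(s["clock"],s["position"].round(1),s["wrist_force"].round(2))
for n in ["scene","side"]:
    p=ctrl.camera(n); w=cloud(p)
    with np.errstate(invalid='ignore'):
        near=(abs(w[...,0]-544)<28)&(abs(w[...,1]-17)<45)&(w[...,2]>25)
        z=w[near][:,2]; h,e=np.histogram(z,np.arange(25,62,1)); k=e[np.argmax(np.convolve(h,[1]*4,'same'))]
        m=near&(abs(w[...,2]-k-.5)<3.5); q=w[m]
    A=np.c_[q[:,:2]-[544,17],np.ones(len(q))]; c=np.linalg.lstsq(A,q[:,2],rcond=None)[0]
    r=cv2.minAreaRect(q[:,:2].astype(np.float32))
    print(n,len(q),"top z",c[2].round(1),"slopes",c[:2].round(3),"rect",np.round(r[0],1),round(r[2],1))
E
python3 bz.py
```

```text
12.65 [540.3  14.7 274.9] [ 0.97 -0.01 -7.52]
scene 227 top z 35.3 slopes [-0.005 -0.001] rect [544.3  13.8] 5.6
side 141 top z 33.5 slopes [-0.009  0.004] rect [543.6  18.9] 8.1
```

Call:
{"op": "drive_tool", "data": {
  "turn": [
    [0,0,0],
    [0,0,0],
    [0,0,0],
    [0,0,0],
    [0,0,0],
    [0,0,0],
    [0,0,0]
  ],
  "travel": [
    [0,-1.5,0],
    [0,-3,0],
    [0,-4.5,0],
    [0,-6,0],
    [0,-8,0],
    [0,-8,0],
    [0,-8,0]
  ],
  "gripper": [20,20,20,20,20,20,20]
}}

```text
clock: 13.45
position: [540.3, 14.7, 282.9]
orientation: [-90.0, 0.0, 10.0]
wrist_force: [-0.1, 0.7, -10.4]
width: 22.2
```

```bash
python3 bz.py
```

```text
13.45 [540.3  14.7 282.9] [ -0.1    0.73 -10.39]
scene 225 top z 35.1 slopes [-0.001 -0.004] rect [544.2  14.9] 6.5
side 127 top z 34.0 slopes [-0.01   0.002] rect [543.8  18.4] 7.6
```

Call:
{"op": "drive_tool", "data": {
  "turn": [
    [0,0,0],
    [0,0,0],
    [0,0,0],
    [0,0,0],
    [0,0,0],
    [0,0,0],
    [0,0,0]
  ],
  "travel": [
    [0,-1.5,0],
    [0,-3,0],
    [0,-4.5,0],
    [0,-6,0],
    [0,-8,0],
    [0,-8,0],
    [0,-8,0]
  ],
  "gripper": [20,20,20,20,20,20,20]
}}

```text
clock: 14.25
position: [540.3, 14.7, 290.9]
orientation: [-90.0, 0.0, 10.0]
wrist_force: [0.3, -0.2, -9.7]
width: 22.1
```

```bash
python3 bz.py
```

```text
14.25 [540.3  14.7 290.9] [ 0.27 -0.23 -9.75]
scene 223 top z 35.3 slopes [-0.001 -0.   ] rect [544.8  14.9] 5.6
side 139 top z 33.5 slopes [-0.006 -0.003] rect [543.5  20.1] 8.0
```

Call:
{"op": "drive_tool", "data": {
  "turn": [
    [0,0,0],
    [0,0,0],
    [0,0,0],
    [0,0,0],
    [0,0,0],
    [0,0,0],
    [0,0,0]
  ],
  "travel": [
    [0,-1.5,0],
    [0,-3,0],
    [0,-4.5,0],
    [0,-6,0],
    [0,-8,0],
    [0,-8,0],
    [0,-8,0]
  ],
  "gripper": [20,20,20,20,20,20,20]
}}

```text
clock: 15.05
position: [540.1, 14.6, 298.9]
orientation: [-90.0, 0.0, 10.0]
wrist_force: [0.3, 0.0, -11.0]
width: 22.0
```

```bash
python3 bz.py
```

```text
15.05 [540.1  14.6 298.9] [  0.34   0.04 -10.95]
scene 229 top z 36.2 slopes [-0.013 -0.007] rect [544.   14.2] 0.6
side 126 top z 34.3 slopes [-0.038 -0.004] rect [540.8  17.9] 6.7
```

Call:
{"op": "drive_tool", "data": {
  "turn": [
    [0,0,0],
    [0,0,0],
    [0,0,0],
    [0,0,0],
    [0,0,0],
    [0,0,0],
    [0,0,0]
  ],
  "travel": [
    [0,-1,0],
    [0,-2,0],
    [0,-3,0],
    [0,-4,0],
    [0,-5,0],
    [0,-5,0],
    [0,-5,0]
  ],
  "gripper": [20,20,20,20,20,20,20]
}}

```text
clock: 15.85
position: [540.4, 14.7, 304.0]
orientation: [-90.0, -0.0, 10.0]
wrist_force: [-0.5, -0.4, -10.2]
width: 22.6
```

```bash
python3 bz.py
```

```text
15.85 [540.4  14.7 304. ] [ -0.47  -0.38 -10.23]
scene 224 top z 40.9 slopes [-0.015 -0.011] rect [542.9  14.2] 8.9
side 129 top z 39.2 slopes [-0.002 -0.014] rect [540.6  17.5] 7.7
```

Call:
{"op": "drive_tool", "data": {
  "turn": [
    [0,0,0],
    [0,0,0],
    [0,0,0],
    [0,0,0],
    [0,0,0],
    [0,0,0],
    [0,0,0],
    [0,0,0],
    [0,0,0],
    [0,0,0]
  ],
  "travel": [
    [0,-1,0],
    [0,-2,0],
    [0,-3,0],
    [0,-4,0],
    [0,-5,0],
    [0,-5,0],
    [0,-5,0],
    [0,-5,0],
    [0,-5,0],
    [0,-5,0]
  ],
  "gripper": [20,20,20,20,20,20,20,20,20,20]
}}

```text
clock: 16.95
position: [540.3, 14.7, 308.9]
orientation: [-90.0, 0.0, 10.0]
wrist_force: [-0.7, -0.2, -11.0]
width: 22.3
```

Call:
{"op": "drive_tool", "data": {
  "turn": [
    [0,0,0],
    [0,0,0],
    [0,0,0],
    [0,0,0],
    [0,0,0],
    [0,0,0],
    [0,0,0],
    [0,0,0],
    [0,0,0],
    [0,0,0]
  ],
  "travel": [
    [0,0,0],
    [0,0,0],
    [0,0,0],
    [0,0,0],
    [0,0,0],
    [0,0,0],
    [0,0,0],
    [0,0,0],
    [0,0,0],
    [0,0,0]
  ],
  "gripper": [20,20,20,20,20,20,20,20,20,20]
}}

```text
clock: 17.95
position: [540.4, 14.7, 309.0]
orientation: [-90.0, 0.0, 10.0]
wrist_force: [-0.3, 1.2, -10.9]
width: 22.2
```

```bash
python3 bz.py
```

```text
17.95 [540.4  14.7 309. ] [ -0.33   1.22 -10.86]
scene 231 top z 46.0 slopes [-0.026 -0.021] rect [543.1  13.9] 6.1
side 126 top z 44.0 slopes [0.005 0.002] rect [540.5  17.1] 8.0
```

Call:
{"op": "drive_tool", "data": {
  "turn": [
    [0,0,0],
    [0,0,0],
    [0,0,0],
    [0,0,0],
    [0,0,0],
    [0,0,0],
    [0,0,0],
    [0,0,0],
    [0,0,0],
    [0,0,0]
  ],
  "travel": [
    [0,0,0],
    [0,0,0],
    [0,0,0],
    [0,0,0],
    [0,0,0],
    [0,0,0],
    [0,0,0],
    [0,0,0],
    [0,0,0],
    [0,0,0]
  ],
  "gripper": [20,20,20,20,20,20,20,20,20,20]
}}

```text
clock: 19.05
position: [540.4, 14.7, 309.0]
orientation: [-90.0, 0.0, 10.0]
wrist_force: [0.0, -0.4, -10.8]
width: 22.1
```

```bash
python3 look.py i >/dev/null; python3 bz.py
```

```text
19.35 [540.4  14.7 309. ] [ -0.42   0.9  -11.59]
scene 236 top z 45.6 slopes [-0.027 -0.012] rect [542.8  15.8] 4.7
side 129 top z 43.6 slopes [-0.002  0.001] rect [539.7  17.6] 9.3
```

View pics/i.png

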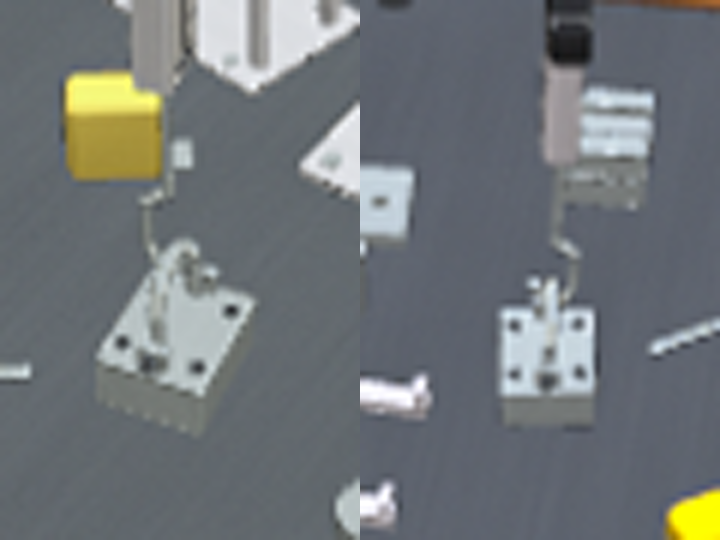

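Call:
{"op": "drive_tool", "data": {
  "turn": [
    [0,0,0],
    [0,0,0],
    [0,0,0],
    [0,0,0],
    [0,0,0],
    [0,0,0],
    [0,0,0],
    [0,0,0],
    [0,0,0],
    [0,0,0]
  ],
  "travel": [
    [0,1,0],
    [0,2.5,0],
    [0,4,0],
    [0,5.5,0],
    [0,6.5,0],
    [0,7.5,0],
    [0,8.5,0],
    [0,9.5,0],
    [0,10.5,0],
    [0,11.5,0]
  ],
  "gripper": [20,20,20,20,20,20,20,20,20,20]
}}

```text
clock: 20.45
position: [540.4, 14.6, 297.5]
orientation: [-90.0, -0.0, 10.0]
wrist_force: [0.9, -0.4, -11.1]
width: 22.1
```

Call:
{"op": "drive_tool", "data": {
  "turn": [
    [0,0,0],
    [0,0,0],
    [0,0,0],
    [0,0,0],
    [0,0,0],
    [0,0,0],
    [0,0,0],
    [0,0,0],
    [0,0,0],
    [0,0,0]
  ],
  "travel": [
    [0,1,0],
    [0,2,0],
    [0,4,0],
    [0,6,0],
    [0,8,0],
    [0,11,0],
    [0,14,0],
    [0,17,0],
    [0,20,0],
    [0,20,0]
  ],
  "gripper": [20,20,20,20,20,20,20,20,20,20]
}}

```text
clock: 21.45
position: [540.0, 14.6, 277.0]
orientation: [-90.0, 0.1, 10.0]
wrist_force: [-1.2, -0.1, -7.8]
width: 21.9
```

```bash
python3 bz.py
```

```text
21.45 [540.   14.6 277. ] [-1.22 -0.14 -7.83]
scene 227 top z 35.2 slopes [0.005 0.003] rect [543.3  14.8] 4.0
side 122 top z 34.0 slopes [-0.003  0.014] rect [539.3  17.7] 9.3
```

Call:
{"op": "drive_tool", "data": {
  "turn": [
    [0,0,0],
    [0,0,0],
    [0,0,0],
    [0,0,0],
    [0,0,0],
    [0,0,0],
    [0,0,0],
    [0,0,0],
    [0,0,0],
    [0,0,0]
  ],
  "travel": [
    [0,4,0],
    [0,9,0],
    [0,14,0],
    [0,19,0],
    [0,24,0],
    [0,29,0],
    [0,34,0],
    [0,39,0],
    [0,44,0],
    [0,47,0]
  ],
  "gripper": [20,20,20,20,20,20,20,20,20,20]
}}

```text
clock: 22.55
position: [541.2, 14.9, 230.7]
orientation: [-90.0, -0.1, 10.0]
wrist_force: [-0.7, 0.0, -1.7]
width: 21.9
```

Call:
{"op": "drive_tool", "data": {
  "turn": [
    [0,0,0],
    [0,0,0],
    [0,0,0],
    [0,0,0],
    [0,0,0],
    [0,0,0],
    [0,0,0],
    [0,0,0],
    [0,0,0],
    [0,0,0]
  ],
  "travel": [
    [0,3,0],
    [0,6,0],
    [0,9,0],
    [0,12,0],
    [0,15,0],
    [0,18,0],
    [0,20,0],
    [0,21,0],
    [0,21,0],
    [0,21,0]
  ],
  "gripper": [20,20,20,20,20,20,20,20,20,20]
}}

```text
clock: 23.55
position: [540.5, 14.7, 209.6]
orientation: [-90.0, -0.0, 10.0]
wrist_force: [-0.0, -0.5, -1.6]
width: 22.0
```

```bash
python3 look.py j | grep -vE "hook|hinge"; python3 bz.py
```

```text
23.55 [540.5  14.7 209.6] [-90.  -0.  10.] [-0.02 -0.48 -1.61]
scene 40 21 [544.8   6.3  42.7] (array([529., -24.,  40.]), array([556.,  46.,  46.]))
scene 46 19 [544.7   3.3  49.3] (array([533., -22.,  46.]), array([556.,  52.,  52.]))
scene 52 12 [543.1   2.1  55. ] (array([532., -19.,  52.]), array([548.,  42.,  58.]))
scene 58 9 [540.5  16.4  60.5] (array([536.,  -9.,  59.]), array([547.,  40.,  63.]))
scene 64 12 [544.3   7.2  67.1] (array([535., -15.,  64.]), array([553.,  36.,  70.]))
scene 70 14 [540.6   9.8  73. ] (array([528., -13.,  70.]), array([554.,  32.,  76.]))
scene 76 16 [540.4   5.2  79.5] (array([527.,  -8.,  77.]), array([553.,  33.,  81.]))
scene 82 13 [538.8  11.9  85.4] (array([528.,   0.,  82.]), array([543.,  26.,  88.]))
scene 88 8 [537.1  11.8  89.5] (array([528.,   5.,  88.]), array([542.,  17.,  92.]))
scene 94 2 [531.2  11.3  94.9] (array([530.,   9.,  95.]), array([533.,  13.,  95.]))
scene 100 3 [530.7   8.8 101.6] (array([529.,   7., 100.]), array([533.,  10., 103.]))
scene 106 0  
scene 112 2 [547.9  11.6 115.6] (array([547.,   7., 114.]), array([54
[... 459 characters left out ...]
5  28.6  71.8] (array([526.,  13.,  70.]), array([549.,  41.,  73.]))
side 76 9 [536.   23.7  78.7] (array([526.,   2.,  77.]), array([544.,  34.,  81.]))
side 82 9 [535.3  18.2  85.3] (array([526.,  10.,  82.]), array([542.,  26.,  88.]))
side 88 2 [531.9  18.2  91.1] (array([526.,  17.,  89.]), array([538.,  20.,  93.]))
side 94 3 [528.2  14.7  97.1] (array([526.,  11.,  94.]), array([531.,  20.,  99.]))
side 100 0  
side 106 0  
side 112 1 [544.2  29.8 115.3] (array([544.,  30., 115.]), array([544.,  30., 115.]))
23.85 [540.4  14.7 209.6] [ 1.29  0.02 -2.11]
scene 231 top z 35.2 slopes [-0.003 -0.005] rect [543.3  13.1] 2.5
side 120 top z 33.4 slopes [ 0.    -0.002] rect [539.2  18.5] 9.4
```

View pics/j.png

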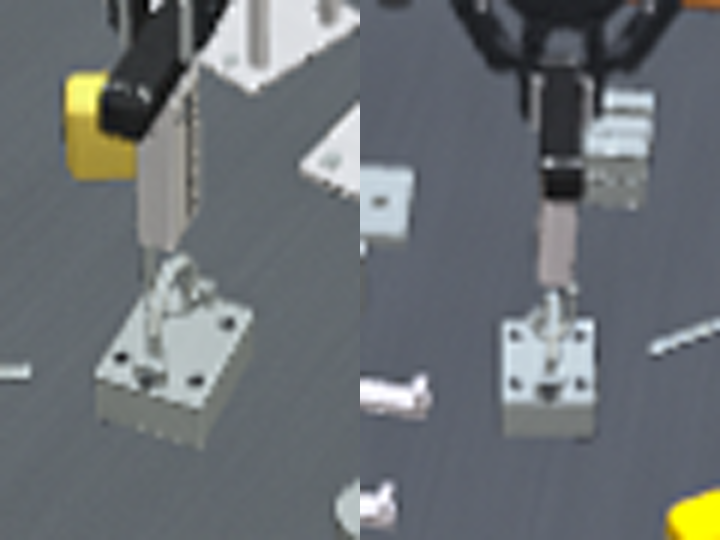

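Call:
{"op": "drive_tool", "data": {
  "turn": [
    [0,0,0],
    [0,0,0],
    [0,0,0],
    [0,0,0],
    [0,0,0],
    [0,0,0],
    [0,0,0],
    [0,0,0],
    [0,0,0],
    [0,0,0]
  ],
  "travel": [
    [0,2,0],
    [0,2.5,0],
    [-2,2.5,0],
    [-6,2.5,0],
    [-11,2.5,0],
    [-16,2.5,0],
    [-21,2.5,0],
    [-27,2.5,0],
    [-33,2.5,0],
    [-40,2.5,0]
  ],
  "gripper": [20,20,20,20,20,20,20,20,20,20]
}}

```text
clock: 24.95
position: [500.5, 7.7, 207.0]
orientation: [-90.0, -0.0, 10.0]
wrist_force: [-0.7, -0.2, -2.6]
width: 22.3
```

Call:
{"op": "drive_tool", "data": {
  "turn": [
    [0,0,0],
    [0,0,0],
    [0,0,0],
    [0,0,0],
    [0,0,0]
  ],
  "travel": [
    [-6,0,0],
    [-11,0,0],
    [-14,0,0],
    [-14,0,0],
    [-14,0,0]
  ],
  "gripper": [20,20,20,20,20]
}}

```text
clock: 25.45
position: [487.4, 5.4, 207.1]
orientation: [-90.0, -0.0, 10.0]
wrist_force: [0.4, -0.2, -1.8]
width: 21.9
```

```bash
python3 bz.py; python3 -c "
from h import *
print(ctrl.state()['orientation'])"
```

```text
25.45 [487.4   5.4 207.1] [ 0.44 -0.24 -1.77]
scene 229 top z 35.5 slopes [-0.006  0.009] rect [542.6  14.6] 8.1
side 126 top z 33.2 slopes [-0.008 -0.001] rect [539.4  17.3] 9.3
[-8.99983544e+01 -1.94560834e-02  9.98102207e+00]
```

Call:
{"op": "drive_tool", "data": {
  "turn": [
    [0,0,0],
    [0,0,0],
    [0,0.03,0],
    [0,0.06,0],
    [0,0.09,0],
    [0,0.12,0],
    [0,0.15,0],
    [0,0.18,0],
    [0,0.21,0],
    [0,0.23,0]
  ],
  "travel": [
    [0,-12,0],
    [0,-26,0],
    [4,-26,25],
    [12,-26,55],
    [21,-26,86],
    [30,-26,118],
    [39,-26,150],
    [48,-26,182],
    [56,-26,214],
    [62,-26,236]
  ],
  "gripper": [20,20,20,20,20,20,20,20,20,20]
}}

```text
clock: 26.55
position: [507.7, 252.3, 234.8]
orientation: [-89.8, -0.1, -3.1]
wrist_force: [-0.6, 0.1, -2.6]
width: 21.8
```

Call:
{"op": "drive_tool", "data": {
  "turn": [
    [0,0,0],
    [0,0,0],
    [0,0,0],
    [0,0,0],
    [0,0,0]
  ],
  "travel": [
    [0,0,6],
    [0,0,10],
    [0,0,10],
    [0,0,10],
    [0,0,10]
  ],
  "gripper": [20,20,20,20,20]
}}

```text
clock: 27.05
position: [508.4, 256.6, 233.1]
orientation: [-90.0, -0.0, -3.4]
wrist_force: [-0.2, -0.3, -2.6]
width: 21.7
```

```bash
python3 - <<'E'
from h import *
s=ctrl.state(); print(s["clock"],s["position"],s["orientation"],s["wrist_force"])
p0=np.array([608.2,253.1,188.3]); Rt=R.from_euler('xyz',s["orientation"],degrees=True)
print("tool-frame delta to P0", Rt.inv().apply(p0-s["position"]), "yaw err", -3.2-s["orientation"][2])
p=ctrl.camera("wrist"); w=cloud(p); g=p["image"].astype(int).mean(2)
with np.errstate(invalid='ignore'):
    for t,z0,z1,c in [("grip",214,226,g<70)]:
        m=(abs(w[...,0]-s["position"][0])<45)&(abs(w[...,1]-s["position"][1])<75)&(w[...,2]>s["position"][2]+20)&(w[...,2]<s["position"][2]+45)&c
        q=w[m]; print(t,m.sum(),q.mean(0),cv2.minAreaRect(q[:,:2].astype(np.float32)))
cv2.imwrite("pics/k.png",p["image"])
E
```

```text
27.05 [508.36351463 256.59865171 233.0729613 ] [-9.00435814e+01 -7.77433171e-03 -3.35446144e+00] [-0.24855798 -0.3483026  -2.60495588]
tool-frame delta to P0 [99.86407084 44.78471229  2.38313627] yaw err 0.15446144326978484
grip 14353 [509.16086967 265.65541178 265.70400127] ((509.3850402832031, 261.3113098144531), (47.827144622802734, 103.22083282470703), 10.616860389709473)
```

View pics/k.png

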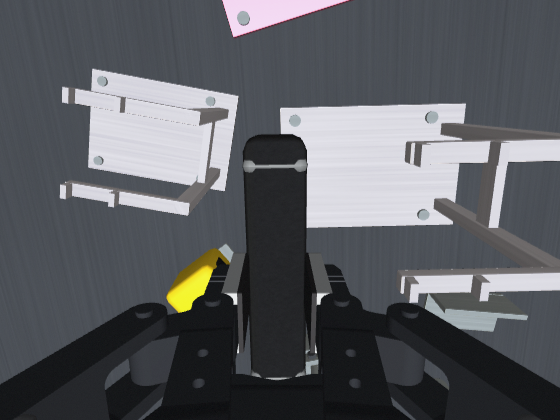

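Call:
{"op": "drive_tool", "data": {
  "turn": [
    [0,0,0],
    [0,0,0],
    [0,0,0],
    [0,0,0],
    [0,0,0],
    [0,0,0],
    [0,0,0],
    [0,0,0],
    [0,0,0],
    [0,0,0]
  ],
  "travel": [
    [10,0,2.4],
    [25,0,2.4],
    [40,0,2.4],
    [55,0,2.4],
    [70,0,2.4],
    [83,0,2.4],
    [93,0,2.4],
    [99.9,0,2.4],
    [99.9,0,2.4],
    [99.9,0,2.4]
  ],
  "gripper": [20,20,20,20,20,20,20,20,20,20]
}}

```text
clock: 28.1
position: [607.4, 255.5, 232.8]
orientation: [-90.0, 0.0, -3.2]
wrist_force: [1.1, 0.4, -1.4]
width: 22.1
```

Call:
{"op": "drive_tool", "data": {
  "turn": [
    [0,0,0],
    [0,0,0],
    [0,0,0],
    [0,0,0],
    [0,0,0],
    [0,0,0],
    [0,0,0],
    [0,0,0]
  ],
  "travel": [
    [0,0,0],
    [0,6,0],
    [0,14,0],
    [0,22,0],
    [0,30,0],
    [0,35,0],
    [0,38,0],
    [0,38,0]
  ],
  "gripper": [20,20,20,20,20,20,20,20]
}}

```text
clock: 28.9
position: [607.4, 255.1, 194.2]
orientation: [-90.0, 0.1, -3.2]
wrist_force: [0.6, 0.4, -2.0]
width: 22.2
```

Call:
{"op": "drive_tool", "data": {
  "turn": [
    [0,0,0],
    [0,0,0],
    [0,0,0],
    [0,0,0],
    [0,0,0]
  ],
  "travel": [
    [0,2,0],
    [0,4,0],
    [0,5,0],
    [0,6,0],
    [0,6,0]
  ],
  "gripper": [20,20,20,20,20]
}}

```text
clock: 29.4
position: [607.7, 255.2, 188.8]
orientation: [-90.0, 0.0, -3.2]
wrist_force: [0.0, 0.2, -2.9]
width: 21.9
```

Call:
{"op": "drive_tool", "data": {
  "turn": [
    [0,0,0],
    [0,0,0],
    [0,0,0],
    [0,0,0],
    [0,0,0]
  ],
  "travel": [
    [0.5,0,-1],
    [0.5,0,-2],
    [0.5,0.6,-2],
    [0.5,0.6,-2],
    [0.5,0.6,-2]
  ],
  "gripper": [20,20,20,20,20]
}}

```text
clock: 29.9
position: [608.3, 253.2, 188.5]
orientation: [-90.0, -0.0, -3.2]
wrist_force: [0.1, -0.0, -2.1]
width: 22.4
```

Call:
{"op": "drive_tool", "data": {
  "turn": [
    [0,0,0],
    [0,0,0],
    [0,0,0],
    [0,0,0]
  ],
  "travel": [
    [0,0.5,0],
    [0,0.8,0],
    [0,0.8,0],
    [0,0.8,0]
  ],
  "gripper": [20,20,20,20]
}}

```text
clock: 30.3
position: [608.4, 253.2, 188.5]
orientation: [-90.0, -0.0, -3.2]
wrist_force: [-1.5, -1.1, 3.3]
width: 22.2
```

Seated (force reversed). Release slowly.

Call:
{"op": "drive_tool", "data": {
  "turn": [
    [0,0,0],
    [0,0,0],
    [0,0,0],
    [0,0,0],
    [0,0,0],
    [0,0,0],
    [0,0,0],
    [0,0,0],
    [0,0,0],
    [0,0,0]
  ],
  "travel": [
    [0,0,0],
    [0,0,0],
    [0,0,0],
    [0,0,0],
    [0,0,0],
    [0,0,0],
    [0,0,0],
    [0,0,0],
    [0,0,0],
    [0,0,0]
  ],
  "gripper": [24,28,32,40,50,60,70,80,80,80]
}}

```text
clock: 31.3
position: [608.2, 253.3, 187.6]
orientation: [-90.0, 0.0, -3.2]
wrist_force: [-0.2, 0.3, 0.4]
width: 79.6
```

Call:
{"op": "drive_tool", "data": {
  "turn": [
    [0,0,0],
    [0,0,0],
    [0,0,0],
    [0,0,0],
    [0,0,0],
    [0,0,0],
    [0,0,0],
    [0,0,0],
    [0,0,0],
    [0,0,0]
  ],
  "travel": [
    [0,-5,0],
    [0,-15,0],
    [0,-30,0],
    [0,-50,0],
    [0,-70,0],
    [0,-90,0],
    [0,-105,0],
    [0,-110,0],
    [0,-110,0],
    [0,-110,0]
  ],
  "gripper": [80,80,80,80,80,80,80,80,80,80]
}}

```text
clock: 32.3
position: [607.7, 253.0, 296.7]
orientation: [-90.0, 0.1, -3.2]
wrist_force: [0.0, -0.2, -1.1]
width: 80.4
```

```bash
python3 - <<'E'
from h import *
s=ctrl.state(); print(s["clock"],s["position"])
p=ctrl.camera("wrist"); w=cloud(p); g=p["image"].astype(int).mean(2)
with np.errstate(invalid='ignore'):
    m=(abs(w[...,0]-608)<60)&(abs(w[...,1]-253)<80)&(w[...,2]>214)&(w[...,2]<226)&(g<70)
q=w[m]; print(m.sum(),q.mean(0),cv2.minAreaRect(q[:,:2].astype(np.float32)))
p=ctrl.camera("side"); np.savez("side.npz",img=p["image"],w=cloud(p))
i=p["image"][140:345,190:370]; cv2.imwrite("pics/l.png",cv2.resize(i,None,fx=2.9,fy=2.9,interpolation=cv2.INTER_CUBIC))
p=ctrl.camera("scene"); np.savez("scene.npz",img=p["image"],w=cloud(p))
E
python3 m.py | grep -E "grip|block"; python3 bz.py
```

```text
32.3 [607.7282886  253.0286622  296.68400604]
5032 [608.97303006 257.10482028 220.72755759] ((608.8353881835938, 253.8295440673828), (110.72284698486328, 23.99160385131836), 87.78862762451172)
scene blocktop 270 mean [545.7  12.3  34.6] rect [541.7  13.9] [60.8 75.8] 9.4
scene grip 208 mean [611.9 244.4 217.3] rect [609.6 249.8] [113.9  22.4] 88.7
side blocktop 167 mean [539.8  19.   33.1] rect [538.5  17.3] [57.3 76.7] 9.5
side grip 205 mean [605.6 264.1 218.1] rect [606.4 256.3] [111.2  23.9] 87.4
32.45 [607.5 252.9 296. ] [ 0.29 -0.19 -0.35]
scene 227 top z 35.3 slopes [-0.004 -0.004] rect [543.6  13.4] 3.0
side 127 top z 34.0 slopes [-0.015  0.003] rect [539.4  18. ] 9.1
```

View pics/l.png

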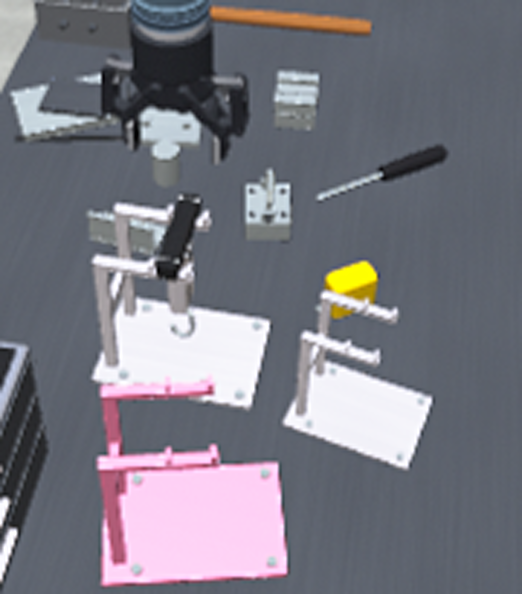

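The scale is back in its seat at crop (180,235), level and within 1 mm of where it began. The block stands flat at (268,210), and nothing else looks disturbed.

```bash
python3 -c "
from workcell import ctrl
print(ctrl.hand_in())"
```

```text
the job is handed in; nothing more can be done
None
```

The weighing is done and the job is handed in after about 32 s of robot time; no verdict was reported.

- **Weighing:** I hooked the bail and lifted by the scale alone. The block hung level about 10 mm clear, held still for over 2 s. The pull was roughly 8.8 N, so about 0.9 kg. I took that from the wrist force and spring stretch; I did not read the pointer.
- **Set-down:** The block is flat on the bench, about 3–4 mm from where it stood (limit 30 mm).
- **Scale:** It hangs in the right (larger white) stand. The bar's centre measures (609, 254) mm, within 1 mm of the start, at the same height. Its yaw is within 0.2° by the wrist camera.
- **Gripper:** It is open and about 110 mm above the scale, touching nothing.
- **Disagreements:** The scene and side cameras differ by about 3–6 mm in absolute position, so I relied on shifts within each camera.
- **Bystanders:** I checked these by eye in the last picture only; none looked moved.

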